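# Lay out three rapid tests in front of their sample tubes

### The job

Set the bench out for the next three rapid tests: lay each test cassette flat in line with, and straight in front of, the tube whose cap matches its sticker, about 2 cm from the rack, sticker end towards the robot. Stand the dropper bottle beside the row of cassettes on its left and lay the timer, squared up and reading upright from the robot's side, beside the row on its right, each about 4 cm clear of the end cassette and level with the middle of the row (left and right as the robot sees them). Set everything down gently, leave the tubes standing in the rack, and leave the yellow-marked test, which is already running, where it lies.

Things in the scene. Friction and masses are not known exactly. Their poses are not given: they have to be found in the camera images.
- rack: white tube rack, fixed, 64 deep (x) x 236 wide (y) x 45 mm high. Origin: centre of the underside; x points back, away from the robot, y to the left as the robot sees it, z up; front face at x -32 mm. The tubes stand at x -15, y -65, 0 and 65 mm, in any order. Bench in front and beside is clear; other goods (pen, dish, swab packet, boxes) stand apart: nearer the robot than x 0.39 m, beyond 0.4 m to the sides, or 5 cm or more behind the rack.
- tube_blue: sample tube with a blue screw cap, standing loose in one of three front-row rack holes: 15 mm thick, cap 19 mm wide, foot 5 mm and cap top 77 mm above the bench. Origin: centre of its foot; axes as the rack's. Stays where it is; the blue cassette goes in front of it.
- tube_red: sample tube with a red screw cap, standing loose in one of three front-row rack holes: 15 mm thick, cap 19 mm wide, foot 5 mm and cap top 77 mm above the bench. Origin: centre of its foot; axes as the rack's. Stays where it is; the red cassette goes in front of it.
- tube_green: sample tube with a green screw cap, standing loose in one of three front-row rack holes: 15 mm thick, cap 19 mm wide, foot 5 mm and cap top 77 mm above the bench. Origin: centre of its foot; axes as the rack's. Stays where it is; the green cassette goes in front of it.
- cassette_blue: test cassette lying flat: white bar 72 (its x) x 22 (its y) x 6 mm, 12 g; a square blue sticker on its -x end, window in the middle, round sample well at its +x end. Origin: centre of the underside; x runs from sticker end to well end, z up. To be laid in front of the tube with the cap of this colour.
- cassette_red: test cassette lying flat: white bar 72 (its x) x 22 (its y) x 6 mm, 12 g; a square red sticker on its -x end, window in the middle, round sample well at its +x end. Origin: centre of the underside; x runs from sticker end to well end, z up. To be laid in front of the tube with the cap of this colour.
- cassette_green: test cassette lying flat: white bar 72 (its x) x 22 (its y) x 6 mm, 12 g; a square green sticker on its -x end, window in the middle, round sample well at its +x end. Origin: centre of the underside; x runs from sticker end to well end, z up. To be laid in front of the tube with the cap of this colour.
- cassette_yellow: test cassette lying flat: white bar 72 (its x) x 22 (its y) x 6 mm, 12 g; a square yellow sticker on its -x end, window in the middle, round sample well at its +x end. Origin: centre of the underside; x runs from sticker end to well end, z up. A test already running, with a pink window: must stay where it lies.
- bottle: buffer dropper bottle, upright: white body 26 mm across and 40 mm high with a dark label, narrow neck, dark grey pointed cap up to 66 mm; about 22 g. Origin: centre of the underside, z up; round, so its yaw is free.
- timer: countdown timer lying flat: dark grey slab 60 (its x) x 54 (its y) x 16 mm, about 55 g; grey-green display on the +x half, three round buttons on the -x half. Origin: centre of the underside; x points from the buttons to the display, z up. It reads upright to the robot when x points away from the robot.

How it is judged:
At the end, for the whole second after the job is handed in: Cassettes flat, each within 12 mm of its tube's line and 0.2 rad, well end 5-40 mm from the rack; in rack axes bottle upright at x -88 +/-30, y 129 +/-22 mm, timer face up at x -88 +/-25, y -143 +/-22 mm, within 0.25 rad; tubes and yellow test within 15 mm of their start; all released, at rest (x of cassette_blue in the frame of rack between -0.108 and -0.073 m and y of cassette_blue in the frame of tube_blue between -0.012 and 0.012 m and angle between the x axis of each of cassette_blue, cassette_red, cassette_green and the x axis of rack, either way round below 0.2 rad and x of rack in the frame of cassette_blue above 0.03 m and angle between each of cassette_blue, cassette_red, cassette_green, bottle, timer's own z axis and vertical below 0.1 rad and height (world z) of each of cassette_blue, cassette_red, cassette_green, bottle, timer below 0.005 m and angle between each of tube_blue, tube_red, tube_green's own z axis and vertical below 0.25 rad and distance of each of tube_blue, tube_red, tube_green, cassette_yellow from where it was at the start of the episode below 0.015 m and x of cassette_red in the frame of rack between -0.108 and -0.073 m and y of cassette_red in the frame of tube_red between -0.012 and 0.012 m and x of rack in the frame of cassette_red above 0.03 m and x of cassette_green in the frame of rack between -0.108 and -0.073 m and y of cassette_green in the frame of tube_green between -0.012 and 0.012 m and x of rack in the frame of cassette_green above 0.03 m and x of bottle in the frame of rack between -0.118 and -0.058 m and y of bottle in the frame of rack between 0.1065 and 0.1505 m and x of timer in the frame of rack between -0.113 and -0.063 m and y of timer in the frame of rack between -0.165 and -0.121 m and angle between the x axis of timer and the x axis of rack, either way round below 0.25 rad and x of rack in the frame of timer above 0.03 m and linear speed of each of cassette_blue, cassette_red, cassette_green, bottle, timer below 0.01 m/s); the robot touches nothing.
It fails at once if the yellow-marked running test is shifted by more than 15 mm (distance of cassette_yellow from where it was at the start of the episode above 0.015 m).
It fails at once if a sample tube is shifted by more than 20 mm or tipped in the rack (distance of any of tube_blue, tube_red, tube_green from where it was at the start of the episode above 0.02 m or angle between any of tube_blue, tube_red, tube_green's own z axis and vertical above 0.4 rad).
It fails at once if a cassette, the bottle or the timer is let fall from more than 3 cm above the bench ((height (world z) of cassette_blue above 0.03 m and contact force between cassette_blue and anything else below 0.001 N) or (height (world z) of cassette_red above 0.03 m and contact force between cassette_red and anything else below 0.001 N) or (height (world z) of cassette_green above 0.03 m and contact force between cassette_green and anything else below 0.001 N) or (height (world z) of bottle above 0.03 m and contact force between bottle and anything else below 0.001 N) or (height (world z) of timer above 0.03 m and contact force between timer and anything else below 0.001 N)).
It also fails if it takes over 125 s, if anything falls off the work surface, if the arm or the gripper's body presses on something with over 40 N, if the wrist force passes 120 N, or if a joint passes its speed limit or range.

### The arm

A 6-joint arm with a two-finger parallel gripper is mounted at the origin on the work surface. World frame = base frame: x ahead of the robot, y to its left, z up, the work surface at z = 0. Lengths are in m, angles in rad, forces in N, time in s.
With the tool pointing down it reaches from about 0.325 to 0.875 m from the base axis. Payload 4.4 kg.
Tool frame: the origin (TCP) lies midway between the tips of the shut fingers; the grasp point (between the pads) lies 19 mm behind it; z points along the fingers, y is the direction in which the jaws open and shut (so a half turn about z gives the same grasp; the last joint's range is limited). The gripper opens to 85 mm and grips with 20 to 120 N. Pads are 22 mm wide; open, the fingers measure 114 mm over their backs; the gripper's body (76 mm by 85 mm) begins 54 mm behind the grasp point. The pads swing forward as they close: fully open they stand 13 mm farther back than shut.
Start: joints at [1.054, 0.207, 1.542, -0, 1.393, -0.15], TCP at [0.206, 0.537, 0.196] pointing down, gripper open.
Joint ranges: [-2.73, 2.73], [-0.86, 2.22], [0.23, 2.46], [-1.11, 4.25], [0.08, 2.63], [-2.82, 2.82]. Speed limits (rad/s): [2.79, 2.79, 3.14, 3.14, 3.14, 3.14].

### API

Orientations are given as [roll, pitch, yaw] about the fixed x, y, z axes, in that order (R = Rz(yaw) Ry(pitch) Rx(roll)).
In Python, from plant import manip gives the robot as it stands. The module is installed in compiled form; this text tells all that it offers.
- The arm moves only by the tool step_arm, never from a script. Its argument "plan" is a list of rows, each an object with "xyz": the shift along the world's x, y, z in m, a list of three; "delta_rot": the turn, a rotation vector about the world's x, y, z in rad, a list of three. A call has exactly 10 rows; each row shifts and turns the commanded pose from where the row before left it; what a row does not reach is not made up. A row lasts 1/10 s, in which the tool goes at most 50 mm and 8.59 degrees, less where a joint would pass 70% of its speed; a pose out of reach is approached as far as the arm can. A call is refused whole if a number of a shift passes 0.05 or a number of a turn 0.15, either way. A call with a gripper value outside its range is refused whole. "claw" is the finger opening in m, from 0 to 0.0854, set as the call begins (left out, the last holds). The fingers move at their own pace and stop on an object; "force" is the grip in N (left out, the last holds). Time passes only in rows, so rows that do not move let the fingers close, or fill a call up. It gives the time, the measured TCP pose, the force and the opening at its end, in the units of the state.
- manip.sense(): the state, without advancing time (a new reading comes with each control period).
- manip.camera(name): name is "scene" or "side" or "wrist"; returns a dict with "frame" (384x512x3 uint8, red, green, blue), "range_z" (384x512 float32, m along the optical axis (not along the pixel's ray), 0 where there is no reading), "vfov" (degrees; the focal length in pixels is half the picture's height over the tangent of half this angle, whatever the lens; pixels are square), "cx", "cy" (the principal point, pixels), "R" (3x3) and "t" (3): a world point X has camera coordinates R X + t; the wrist camera has in their place "T_tool_cam" (4x4, takes a point from camera to tool coordinates, whose origin is the TCP and whose axes are the flange's). Camera axes: x right, y down, z forward; pixel columns grow to the right and rows downward; lengths in m; the calibration is good to about 2 mm. The wrist camera is an equidistant fisheye: a pixel r from the principal point sees the ray r / f radians off the axis. A picture is of the moment at which its call begins: read the wrist's pose just before it.
- manip.hand_in(): hands the job in, once; it reports no verdict.
The state is a dict: "time": time; "joints": joint angles; "dq": joint speeds; "joint_efforts": joint torques, N m; "tcp_pos": TCP position; "orientation": TCP orientation; "ft_force": force on the tool from outside, world axes, zero at the start; "wrist_torque": the same for the moment, N m; "finger_gap": opening from 0.0 (shut) to 1.0 (fully open).
Only numpy, scipy, OpenCV 4.12 (cv2) and the standard library are available. Lean on these libraries where they do the work, as an engineer would, in place of code of your own. Each camera call takes 0.05 s, during which the arm holds its last target. There are 200 camera calls.

## Working session

There is one attempt and no reset: what is moved stays moved. The work goes in short steps, Python scripts to look and compute and a tool call to move; the robot and the scene stay as the last step left them, time stands still between calls to the robot, and variables do not carry over. Pictures are saved under pics/ and viewed, on a budget of 14 in all, crops included, one or two more only if the job needs it, and the job is handed in when it is done.

Besides the shell and the picture viewer there is one more tool, called after ">>>" as a command line: name --argument value ..., lists and objects as JSON in quotes. step_arm: Moves the arm, as the interface text tells. Its arguments: {"type":"object","properties":{"plan":{"type":"array","items":{"type":"object","properties":{"xyz":{"type":"array","items":{"type":"number"}},"delta_rot":{"type":"array","items":{"type":"number"}}}}},"claw":{"type":"number"},"force":{"type":"number"}},"required":["plan"]}

```bash
mkdir -p pics; cat > h.py <<'E'
import numpy as np, cv2
from plant import manip
def grab(n,save=None):
    s=manip.sense(); c=manip.camera(n)
    if save: cv2.imwrite('pics/'+save,c['frame'][:,:,::-1])
    return s,c
def foc(c): return 192/np.tan(np.radians(c['vfov'])/2)
def cast(c,uv,z):
    """pixels (N,2) -> world points on plane z (fixed cameras)"""
    uv=np.atleast_2d(uv).astype(float); f=foc(c)
    d=np.c_[(uv[:,0]-c['cx'])/f,(uv[:,1]-c['cy'])/f,np.ones(len(uv))]
    R,t=np.array(c['R']),np.array(c['t']); o=-R.T@t; d=d@R
    return o+d*((z-o[2])/d[:,2])[:,None]
def proj(c,X):
    X=np.atleast_2d(X)@np.array(c['R']).T+np.array(c['t']); f=foc(c)
    return np.c_[c['cx']+f*X[:,0]/X[:,2],c['cy']+f*X[:,1]/X[:,2]]
E
python3 - <<'E'
from h import *
s,c=grab('scene','s0.png'); print({k:c[k] for k in c if k not in('frame','range_z')})
print(s)
s,d=grab('side','d0.png'); print({k:d[k] for k in d if k not in('frame','range_z')})
s,w=grab('wrist','w0.png'); print({k:w[k] for k in w if k not in('frame','range_z')})
np.savez('c0.npz',s=c,d=d,w=w)
E
```

```text
{'vfov': 45.46911689383497, 'cx': 255.36232320173707, 'cy': 186.2532620006106, 'R': array([[-0.0404769 ,  0.99900401, -0.01877796],
       [ 0.56135934,  0.00718972, -0.82754094],
       [-0.82658171, -0.04403747, -0.56109124]]), 't': array([ 0.02575103, -0.28349688,  1.45135516])}
{'time': 0.0, 'joints': array([ 1.05450311e+00,  2.07450765e-01,  1.54299128e+00,  1.40825526e-06,
        1.39348395e+00, -1.50475716e-01]), 'dq': array([-1.43227731e-03, -1.71863826e-05,  8.80769872e-04, -4.09627220e-04,
       -1.27158931e-04,  9.11303413e-04]), 'joint_efforts': array([ 4.48114463e-05, -3.83040047e+01, -2.91594923e+01, -1.12175328e-04,
        1.06881891e-02, -3.35424573e-06]), 'tcp_pos': array([0.20525711, 0.53620591, 0.19499069]), 'orientation': array([-3.13928589e+00, -3.51157381e-04,  2.77577450e+00]), 'ft_force': array([ 0.33249681, -0.29935691,  0.48956826]), 'wrist_torque': array([0.03908923, 0.02085574, 0.03356457]), 'finger_gap': 0.9969530116240152}
{'vfov': 50.22784227759901, 'cx': 248.6001315448359, 'cy': 192.79780050546688, 'R': array([[ 0.87467689, -0.48467171,  0.005803  ],
       [-0.25576244, -0.47167277, -0.84386633],
       [ 0.41173526,  0.73662618, -0.53652208]]), 't': array([-0.49657035,  0.16391359,  0.63287226])}
{'vfov': 65.70646984690485, 'cx': 255.48275726895335, 'cy': 192.87136595542327, 'T_tool_cam': array([[-3.24206884e-04, -9.59432816e-01, -2.81937168e-01,
         7.24504258e-02],
       [ 9.99999902e-01, -3.96086344e-04,  1.97956815e-04,
         4.34344534e-05],
       [-3.01597727e-04, -2.81937076e-01,  9.59432850e-01,
        -1.78508862e-01],
       [ 0.00000000e+00,  0.00000000e+00,  0.00000000e+00,
         1.00000000e+00]])}
```

View pics/s0.png

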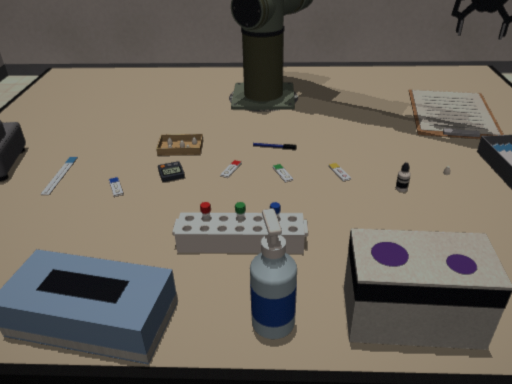

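View pics/d0.png

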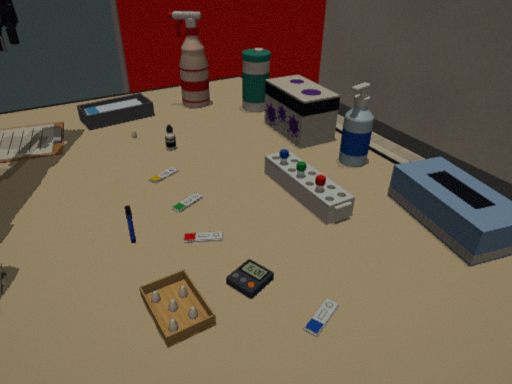

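```bash
cat > m.py <<'E'
from h import *
HUE={'blue':(105,130),'red':None,'green':(45,90),'yellow':(20,35)}
def cmask(h,col,smin=110,vmin=50):
    H,S,V=[h[:,:,i].astype(int) for i in range(3)]
    m=((H<8)|(H>172)) if col=='red' else (H>=HUE[col][0])&(H<=HUE[col][1])
    return m&(S>smin)&(V>vmin)
def blobs(m,amin=8):
    n,l,st,ce=cv2.connectedComponentsWithStats(m.astype(np.uint8))
    return [(ce[i],st[i,4],l==i) for i in range(1,n) if st[i,4]>=amin]
def cassette(c,h,X0,col,z=0.006):
    """rect fit in the plane of the white+sticker blob near the sticker pixel X0"""
    vv,uu=np.mgrid[:384,:512]; near=np.hypot(uu-X0[0],vv-X0[1])<45
    S,V=h[:,:,1].astype(int),h[:,:,2].astype(int)
    m=(((S<45)&(V>120))|cmask(h,col,60,40))&near
    m=cv2.morphologyEx(m.astype(np.uint8),cv2.MORPH_CLOSE,np.ones((3,3)))
    b=min(blobs(m),key=lambda b:np.min(np.hypot(*(np.argwhere(b[2])[:,::-1]-X0).T)))
    cnt=np.argwhere(b[2])[:,::-1]
    P=cast(c,cnt,z)[:,:2]; (cx,cy),(a,bb),_=r=cv2.minAreaRect((P*1000).astype(np.float32))
    st=cast(c,X0,z)[0,:2]*1000; q=cv2.boxPoints(r); e=max([q[1]-q[0],q[2]-q[1]],key=np.linalg.norm)
    e/=np.linalg.norm(e); ctr=P.mean(0)*1000
    if e@(ctr-st)<0: e=-e
    return np.round([cx,cy,*ctr,np.arctan2(e[1],e[0])*1000,max(a,bb),min(a,bb)])
E
python3 - <<'E'
from m import *
d=np.load('c0.npz',allow_pickle=True)
for k in 'sd':
    c=d[k].item(); h=cv2.cvtColor(c['frame'],cv2.COLOR_RGB2HSV)
    print(k)
    for col in HUE:
        for ce,a,mm in blobs(cmask(h,col)):
            if 8<=a<160 :
                print(col,ce.round(1),a,'z6',cast(c,ce,.006)[0].round(3)[:2],'z70',cast(c,ce,.070)[0].round(3)[:2], end=' ')
                try: print(cassette(c,h,ce,col))
                except Exception as e: print(e)
    S,V=h[:,:,1],h[:,:,2]
    for ce,a,mm in blobs(V<75,30):
        P=cast(c,np.argwhere(mm)[:,::-1],.016)[:,:2]
        r=cv2.minAreaRect((P*1000).astype(np.float32))
        if a<2500 : print('dark',ce.round(),a,'mean16',P.mean(0).round(3),'z20',cast(c,ce,.02)[0].round(3)[:2],np.round(r[0]),np.round(r[1]),round(r[2]))
E
python3 -c "
from h import *
d=np.load('c0.npz',allow_pickle=True);a=d['s'].item()['frame'][150:255,80:480,::-1];b=d['d'].item()['frame'][115:345,110:370,::-1]
a=cv2.resize(a,None,fx=2,fy=2,interpolation=2);cv2.imwrite('pics/z0.png',a)"
```

```text
s
blue [268.8 144.9] 48 z6 [0.324 0.022] z70 [0.44  0.024] [  321.    20.   322.    18. -1722.    77.    19.]
blue [113.5 179.6] 28 z6 [ 0.491 -0.333] z70 [ 0.588 -0.292] [ 513. -323.  514. -323.  451.   77.   23.]
blue [275.5 206.7] 63 z6 [0.59 0.04] z70 [0.676 0.04 ] [  647.    34.   643.    34. -1138.   141.   140.]
red [235.7 162. ] 29 z6 [ 0.41  -0.057] z70 [ 0.516 -0.046] [ 436.  -68.  438.  -68. -341.   77.   24.]
red [204.8 207.1] 105 z6 [ 0.593 -0.108] z70 [ 0.679 -0.091] [ 627.  -89.  641.  -94. 1557.  150.  104.]
green [277.7 166.2] 19 z6 [0.428 0.045] z70 [0.532 0.045] [454.  56. 455.  57. 390.  76.  23.]
green [239.7 207. ] 65 z6 [ 0.592 -0.035] z70 [ 0.677 -0.026] [ 630.  -37.  640.  -24. 1299.  181.  124.]
yellow [333.9 165. ] 34 z6 [0.421 0.179] z70 [0.526 0.163] [446. 189. 446. 189. 391.  80.  22.]
dark [482.  13.] 1029 mean16 [-0.968  1.024] z20 [-0.939  1.013] [-920.  998.] [263. 752.] 69
dark [485. 148.] 1348 mean16 [0.351 0.553] z20 [0.363 0.55 ] [334. 574.] [358. 160.] 15
dark [ 10. 151.] 1110 mean16 [ 0.372 -0.633] z20 [ 0.383 -0.626] [ 351. -637.] [353.  61.] 
[... 3350 characters left out ...]
 164.] 37 mean16 [0.684 0.092] z20 [0.68  0.086] [683.  95.] [65.  8.] 87
dark [301. 168.] 53 mean16 [0.734 0.047] z20 [0.729 0.041] [733.  45.] [30. 19.] 55
dark [461. 190.] 857 mean16 [ 0.98  -0.197] z20 [ 0.973 -0.202] [ 981. -192.] [148.  51.] 80
dark [130. 221.] 120 mean16 [0.326 0.03 ] z20 [0.324 0.023] [324.  23.] [121.  10.] 80
dark [249. 280.] 827 mean16 [ 0.447 -0.217] z20 [ 0.445 -0.221] [ 452. -213.] [68. 61.] 22
dark [  2. 280.] 95 mean16 [ 0.106 -0.03 ] z20 [ 0.107 -0.036] [108. -34.] [61.  9.] 88
dark [175. 287.] 433 mean16 [ 0.34  -0.173] z20 [ 0.339 -0.178] [ 332. -201.] [ 69. 103.] 3
dark [183. 329.] 497 mean16 [ 0.322 -0.255] z20 [ 0.321 -0.259] [ 328. -216.] [ 75. 111.] 3
```

View pics/z0.png

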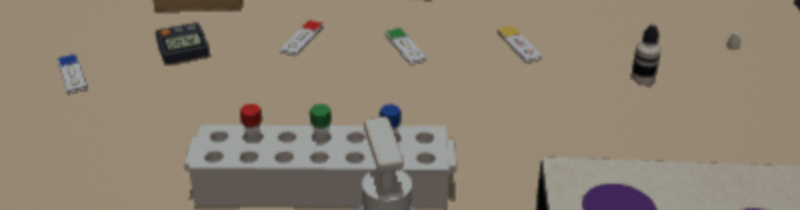

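z0 confirms the layout: from the left in the picture come blue (70,73), timer (182,42), red (303,37), green (405,45), yellow (519,44) and the bottle (648,55). The caps run red, green, blue at (250,115), (320,115), (390,115). The rack origin is at about (0.693, -0.0255) with yaw about 0.01. I'll fetch the bottle first.

>>> step_arm --plan '[{"xyz": [0.031,-0.0224,0],"delta_rot": [0,0,0.0366]},{"xyz": [0.031,-0.0224,0],"delta_rot": [0,0,0.0366]},{"xyz": [0.031,-0.0224,0],"delta_rot": [0,0,0.0366]},{"xyz": [0.031,-0.0224,0],"delta_rot": [0,0,0.0366]},{"xyz": [0.031,-0.0224,0],"delta_rot": [0,0,0.0366]},{"xyz": [0.031,-0.0224,0],"delta_rot": [0,0,0.0366]},{"xyz": [0.031,-0.0224,0],"delta_rot": [0,0,0.0366]},{"xyz": [0.031,-0.0224,0],"delta_rot": [0,0,0.0366]},{"xyz": [0.031,-0.0224,0],"delta_rot": [0,0,0.0366]},{"xyz": [0.028,-0.0224,0],"delta_rot": [0,0,0.0366]}]' --claw 0.06 --force 20

```text
time: 1.15
tcp_pos: [0.5138, 0.3117, 0.1957]
orientation: [-3.141, -0.001, -3.14]
ft_force: [0.5, 0.9, -1.0]
finger_gap: 0.703
```

```bash
cat >> h.py <<'E'
from scipy.spatial.transform import Rotation as Ro
def wcast(s,c,uv,z):
    """fisheye wrist pixels -> world points on plane z"""
    uv=np.atleast_2d(uv).astype(float); f=foc(c); e=uv-[c['cx'],c['cy']]; r=np.hypot(*e.T)+1e-9; th=r/f
    d=np.c_[e/r[:,None]*np.sin(th)[:,None],np.cos(th)]
    T=np.eye(4); T[:3,:3]=Ro.from_euler('xyz',s['orientation']).as_matrix(); T[:3,3]=s['tcp_pos']
    M=T@np.array(c['T_tool_cam']); d=d@M[:3,:3].T; o=M[:3,3]
    return o+d*((z-o[2])/d[:,2])[:,None]
def wpoints(s,c):
    """every wrist pixel's world point from range_z"""
    v,u=np.mgrid[:384,:512]; uv=np.c_[u.ravel(),v.ravel()].astype(float); f=foc(c)
    e=uv-[c['cx'],c['cy']]; r=np.hypot(*e.T)+1e-9; th=r/f
    k=np.c_[e/r[:,None]*np.tan(th)[:,None],np.ones(len(uv))]*c['range_z'].ravel()[:,None]
    T=np.eye(4); T[:3,:3]=Ro.from_euler('xyz',s['orientation']).as_matrix(); T[:3,3]=s['tcp_pos']
    M=T@np.array(c['T_tool_cam']); return (k@M[:3,:3].T+M[:3,3]).reshape(384,512,3)
E
python3 - <<'E'
from h import *
s,c=grab('wrist','w1.png'); print(s['tcp_pos'],s['orientation'],s['time'],s['finger_gap'],s['joints'])
P=wpoints(s,c); ok=c['range_z'].ravel()>0; Q=P.reshape(-1,3)[ok]
near=Q[np.hypot(Q[:,0]-.513,Q[:,1]-.313)<.04]
print('bench z',np.median(Q[:,2]))
for a,b in((.012,.038),(.038,.048),(.048,.068)):
    q=near[(near[:,2]>a)&(near[:,2]<b)]
    if len(q): print(a,len(q),q.mean(0).round(4),q.min(0).round(4),q.max(0).round(4))
E
```

```text
[0.51379189 0.31167064 0.19573183] [-3.14137841e+00 -5.24535897e-04 -3.14028153e+00] 1.15 0.7034222226477541 [ 4.01320487e-01  2.61743348e-01  1.47507682e+00  7.03798738e-06
  1.40533904e+00 -1.17078818e+00]
bench z 0.0013248080337412982
0.012 72 [0.5003 0.3183 0.0265] [0.4978 0.3066 0.0128] [0.5065 0.3306 0.0379]
0.038 176 [0.5067 0.3186 0.0431] [0.4983 0.3069 0.0381] [0.5222 0.3321 0.0478]
0.048 194 [0.5083 0.3191 0.0619] [0.5017 0.3115 0.0497] [0.5187 0.3268 0.0678]
```

View pics/w1.png

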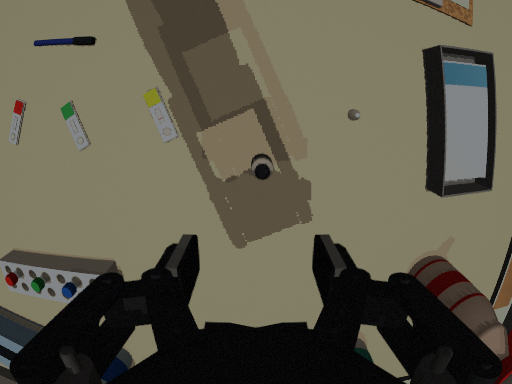

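w1 shows the bottle's cap at (262,167); its range points put the bottle at (0.5105, 0.319). I'll lower onto it, close, and lift.

>>> step_arm --plan '[{"xyz": [-0.003,0.007,-0.03],"delta_rot": [0,0,0]},{"xyz": [0,0,-0.04],"delta_rot": [0,0,0]},{"xyz": [0,0,-0.035],"delta_rot": [0,0,0]},{"xyz": [0,0,-0.03],"delta_rot": [0,0,0]},{"xyz": [0,0,-0.02],"delta_rot": [0,0,0]},{"xyz": [0,0,-0.015],"delta_rot": [0,0,0]},{"xyz": [0,0,-0.01],"delta_rot": [0,0,0]},{"xyz": [0,0,-0.007],"delta_rot": [0,0,0]},{"xyz": [0,0,0],"delta_rot": [0,0,0]},{"xyz": [0,0,0],"delta_rot": [0,0,0]}]'

```text
time: 2.2
tcp_pos: [0.5105, 0.3204, 0.0101]
orientation: [3.141, 0.002, -3.141]
ft_force: [0.5, -0.4, -0.1]
finger_gap: 0.703
```

>>> step_arm --plan '[{"xyz": [0,0,0]},{"xyz": [0,0,0]},{"xyz": [0,0,0]},{"xyz": [0,0,0]},{"xyz": [0,0,0]},{"xyz": [0,0,0]},{"xyz": [0,0,0]},{"xyz": [0,0,0]},{"xyz": [0,0,0.005]},{"xyz": [0,0,0.015]}]' --claw 0.0 --force 20

```text
invalid input
```

>>> step_arm --plan '[{"xyz": [0,0,0],"delta_rot": [0,0,0]},{"xyz": [0,0,0],"delta_rot": [0,0,0]},{"xyz": [0,0,0],"delta_rot": [0,0,0]},{"xyz": [0,0,0],"delta_rot": [0,0,0]},{"xyz": [0,0,0],"delta_rot": [0,0,0]},{"xyz": [0,0,0],"delta_rot": [0,0,0]},{"xyz": [0,0,0],"delta_rot": [0,0,0]},{"xyz": [0,0,0],"delta_rot": [0,0,0]},{"xyz": [0,0,0.005],"delta_rot": [0,0,0]},{"xyz": [0,0,0.015],"delta_rot": [0,0,0]}]' --claw 0.0 --force 20

```text
time: 3.2
tcp_pos: [0.5074, 0.3192, 0.0274]
orientation: [-3.14, -0.005, -3.142]
ft_force: [0.2, 0.6, -1.0]
finger_gap: 0.185
```

```bash
python3 - <<'E'
from h import *
s,c=grab('side'); print(s['finger_gap'],s['tcp_pos'])
a=c['frame'][60:240,60:320,::-1]; b=grab('wrist')[1]['frame'][100:384,120:400,::-1]
a=cv2.resize(a,(400,277)); b=cv2.resize(b,(400,405))
cv2.imwrite('pics/b1.png',np.vstack([a,b])[:600])
E
```

```text
0.18499869030815042 [0.50738631 0.31915769 0.02740927]
```

View pics/b1.png

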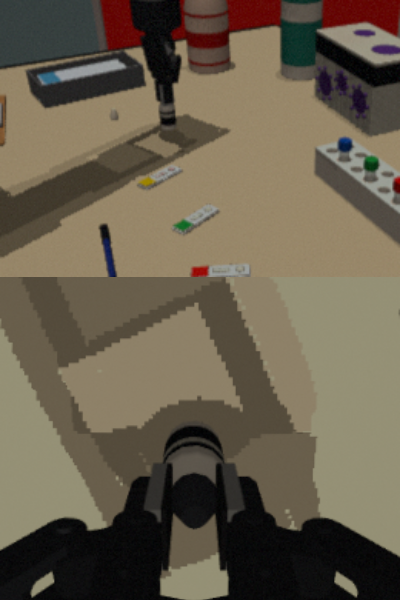

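```bash
python3 - <<'E'
from h import *
s,c=grab('wrist'); P=wpoints(s,c); ok=(c['range_z']>0)
for v in range(225,384,8):
    print(v,[tuple((P[v,u]*1000).round().astype(int)) for u in (225,255,285)], c['frame'][v,255])
s2,d=grab('side'); f=foc(d); v,u=np.mgrid[:384,:512]; z=d['range_z']
X=np.stack([(u-d['cx'])/f*z,(v-d['cy'])/f*z,z],-1)-d['t']; X=X@np.array(d['R'])
m=(z>0)&(np.hypot(X[...,0]-.51,X[...,1]-.319)<.035)&(X[...,2]<.1)&(X[...,2]>.004)
for z0 in range(0,90,6):
    q=X[m&(X[...,2]*1000>=z0)&(X[...,2]*1000<z0+6)]
    if len(q): print(z0,len(q),(q.min(0)*1000).round(),(q.max(0)*1000).round(), d['frame'][m&(X[...,2]*1000>=z0)&(X[...,2]*1000<z0+6)].mean(0).round())
E
```

```text
225 [(np.int64(526), np.int64(298), np.int64(1)), (np.int64(499), np.int64(321), np.int64(64)), (np.int64(526), np.int64(344), np.int64(0))] [92 86 76]
233 [(np.int64(533), np.int64(298), np.int64(1)), (np.int64(502), np.int64(321), np.int64(68)), (np.int64(533), np.int64(344), np.int64(1))] [93 86 76]
241 [(np.int64(499), np.int64(307), np.int64(84)), (np.int64(503), np.int64(321), np.int64(76)), (np.int64(500), np.int64(335), np.int64(84))] [11 13 13]
249 [(np.int64(499), np.int64(308), np.int64(93)), (np.int64(504), np.int64(321), np.int64(83)), (np.int64(500), np.int64(334), np.int64(92))] [15 14 16]
257 [(np.int64(499), np.int64(308), np.int64(100)), (np.int64(506), np.int64(321), np.int64(87)), (np.int64(500), np.int64(334), np.int64(99))] [14 13 15]
265 [(np.int64(498), np.int64(309), np.int64(108)), (np.int64(510), np.int64(321), np.int64(88)), (np.int64(498), np.int64(333), np.int64(108))] [20 19 20]
273 [(np.int64(499), np.int64(310), np.int64(114)), (np.int64(515), np.int64(321), np.int64(88)), (np.int64(499), np.int64(332), np.int64(113))] [20 20 19]
281 [(np.int64(498), 
[... 1963 characters left out ...]
int64(500), np.int64(328), np.int64(162))] [10 12 11]
18 7 [503. 308.  22.] [523. 315.  24.] [84. 77. 68.]
24 22 [499. 307.  24.] [524. 319.  30.] [74. 68. 60.]
30 20 [498. 307.  30.] [519. 322.  36.] [21. 18. 17.]
36 21 [498. 305.  36.] [521. 319.  42.] [15. 12. 10.]
42 21 [498. 305.  42.] [520. 317.  48.] [46. 44. 38.]
48 25 [498. 306.  48.] [522. 322.  54.] [55. 51. 44.]
54 23 [499. 307.  54.] [523. 322.  59.] [83. 76. 67.]
60 22 [499. 308.  60.] [521. 325.  65.] [88. 81. 72.]
66 16 [499. 305.  66.] [519. 332.  72.] [57. 53. 48.]
72 25 [499. 298.  72.] [518. 334.  78.] [34. 32. 29.]
78 27 [499. 297.  78.] [521. 333.  84.] [31. 30. 28.]
84 27 [499. 297.  84.] [521. 334.  90.] [32. 30. 27.]
```

The range points show the bottle held upright, its base at z about 21 mm and its centre near (0.511, 0.319), so the grip is good. I'll carry it to its place.

>>> step_arm --plan '[{"xyz": [0.008,-0.018,0],"delta_rot": [0,0,0]},{"xyz": [0.015,-0.035,0],"delta_rot": [0,0,0]},{"xyz": [0.016,-0.036,0],"delta_rot": [0,0,0]},{"xyz": [0.016,-0.036,0],"delta_rot": [0,0,0]},{"xyz": [0.016,-0.036,0],"delta_rot": [0,0,0]},{"xyz": [0.015,-0.034,0],"delta_rot": [0,0,0]},{"xyz": [0.009,-0.022,0],"delta_rot": [0,0,0]},{"xyz": [0,0,0],"delta_rot": [0,0,0]},{"xyz": [0,0,-0.007],"delta_rot": [0,0,0]},{"xyz": [0,0,-0.006],"delta_rot": [0,0,0]}]'

```text
time: 4.4
tcp_pos: [0.6037, 0.1039, 0.0153]
orientation: [3.141, -0.001, -3.141]
ft_force: [-0.5, 0.3, -0.2]
finger_gap: 0.187
```

>>> step_arm --plan '[{"xyz": [0,0,-0.003],"delta_rot": [0,0,0]},{"xyz": [0,0,-0.002],"delta_rot": [0,0,0]},{"xyz": [0,0,-0.001],"delta_rot": [0,0,0]},{"xyz": [0,0,-0.001],"delta_rot": [0,0,0]},{"xyz": [0,0,0],"delta_rot": [0,0,0]},{"xyz": [0,0,0],"delta_rot": [0,0,0]},{"xyz": [0,0,0],"delta_rot": [0,0,0]},{"xyz": [0,0,0],"delta_rot": [0,0,0]},{"xyz": [0,0,0],"delta_rot": [0,0,0]},{"xyz": [0,0,0],"delta_rot": [0,0,0]}]'

```text
time: 5.4
tcp_pos: [0.6053, 0.1032, 0.0099]
orientation: [3.141, 0.001, -3.141]
ft_force: [-0.9, 1.8, 5.6]
finger_gap: 0.188
```

>>> step_arm --plan '[{"xyz": [0,0,0],"delta_rot": [0,0,0]},{"xyz": [0,0,0],"delta_rot": [0,0,0]},{"xyz": [0,0,0],"delta_rot": [0,0,0]},{"xyz": [0,0,0],"delta_rot": [0,0,0]},{"xyz": [0,0,0],"delta_rot": [0,0,0]},{"xyz": [0,0,0],"delta_rot": [0,0,0]},{"xyz": [0,0,0.01],"delta_rot": [0,0,0]},{"xyz": [0,0,0.03],"delta_rot": [0,0,0]},{"xyz": [0,0,0.045],"delta_rot": [0,0,0]},{"xyz": [0,0,0.045],"delta_rot": [0,0,0]}]' --claw 0.04

```text
time: 6.4
tcp_pos: [0.604, 0.1029, 0.1405]
orientation: [-3.142, -0.001, -3.141]
ft_force: [0.8, 0.3, 0.3]
finger_gap: 0.472
```

The bottle is down (5.6 N contact, opened, withdrawn). Next, above the green cassette, with a wrist measurement of all the remaining pieces.

>>> step_arm --plan '[{"xyz": [-0.015,-0.005,0.01],"delta_rot": [0,0,0.041]},{"xyz": [-0.015,-0.005,0.01],"delta_rot": [0,0,0.041]},{"xyz": [-0.015,-0.005,0.01],"delta_rot": [0,0,0.041]},{"xyz": [-0.015,-0.005,0.01],"delta_rot": [0,0,0.041]},{"xyz": [-0.015,-0.005,0.01],"delta_rot": [0,0,0.041]},{"xyz": [-0.015,-0.005,0.01],"delta_rot": [0,0,0.041]},{"xyz": [-0.015,-0.005,0],"delta_rot": [0,0,0.041]},{"xyz": [-0.015,-0.005,0],"delta_rot": [0,0,0.041]},{"xyz": [-0.015,-0.004,0],"delta_rot": [0,0,0.041]},{"xyz": [-0.0175,-0.003,0],"delta_rot": [0,0,0.041]}]'

```text
time: 7.4
tcp_pos: [0.4519, 0.0557, 0.2001]
orientation: [-3.141, 0.001, -2.73]
ft_force: [-0.8, -0.3, 0.9]
finger_gap: 0.471
```

```bash
cat > wm.py <<'E'
from m import *
def wmeas(save=None,cols=HUE):
    import time
    s,c=grab('wrist',save); print(s['tcp_pos'].round(4),s['orientation'].round(3),s['time'])
    h=cv2.cvtColor(c['frame'],cv2.COLOR_RGB2HSV); S,V=h[:,:,1].astype(int),h[:,:,2].astype(int)
    vv,uu=np.mgrid[:384,:512]; G=wcast(s,c,np.c_[uu.ravel(),vv.ravel()],.006).reshape(384,512,3)[:,:,:2]*1000
    for col in cols:
        for ce,a,mm in blobs(cmask(h,col,90,40),25):
            p=G[mm].mean(0); ext=np.ptp(G[mm],axis=0)
            if ext.max()>45 or ext.max()<8: continue
            m=(((S<60)&(V>110))|mm)&(np.hypot(*(G-p).transpose(2,0,1))<75)
            m=cv2.morphologyEx(m.astype(np.uint8),cv2.MORPH_CLOSE,np.ones((5,5)))
            b=[b for b in blobs(m) if (b[2]&mm).any()]
            if not b: continue
            Q=G[b[0][2]]; r=cv2.minAreaRect(Q.astype(np.float32)); q=cv2.boxPoints(r)
            e=max([q[1]-q[0],q[2]-q[1]],key=np.linalg.norm); e=e/np.linalg.norm(e)
            if e@(Q.mean(0)-p)<0: e=-e
            print(col,'px',ce.round(),'sticker',p.round(),'rect',np.round(r[0]),'mean',Q.mean(0).round(),'yaw',round(float(np.arctan2(e[1],e[0])),3),'size',np.sort(r[1]).round())
    return s,c,h,G
E
python3 - <<'E'
from wm import *
s,c,h,G=wmeas('w2.png')
vv,uu=np.mgrid[:384,:512]; P=wpoints(s,c)
m=(np.hypot(P[...,0]-.46,P[...,1]+.208)<.06)&(P[...,2]>.009)&(P[...,2]<.03)&(c['range_z']>0)
Q=P[m]; print('timer pts',len(Q))
if len(Q)>20: print(cv2.minAreaRect((Q[:,:2]*1000).astype(np.float32)),Q.mean(0))
m=(np.hypot(P[...,0]-.605,P[...,1]-.103)<.04)&(P[...,2]>.05)&(P[...,2]<.07)&(c['range_z']>0)
print('bottle cap',P[m].mean(0) if m.any() else None)
E
```

```text
[0.4519 0.0557 0.2001] [-3.141e+00  1.000e-03 -2.730e+00] 7.4
blue px [18. 96.] sticker [ 491. -333.] rect [ 487. -322.] mean [ 487. -322.] yaw 0.349 size [124. 149.]
red px [186. 102.] sticker [412. -56.] rect [411. -67.] mean [410. -62.] yaw 3.113 size [128. 150.]
red px [ 94. 283.] sticker [ 740. -114.] rect [ 731. -143.] mean [ 738. -140.] yaw -0.531 size [ 89. 134.]
green px [256. 145.] sticker [429.  47.] rect [437.  50.] mean [436.  50.] yaw 0.406 size [23. 40.]
yellow px [349. 183.] sticker [424. 181.] rect [424. 192.] mean [423. 184.] yaw 3.066 size [128. 149.]
timer pts 1421
((455.10125732421875, -204.42626953125), (60.07344436645508, 54.66151809692383), 21.082216262817383) [ 0.45421438 -0.20161673  0.01667982]
bottle cap [0.60162843 0.10214813 0.06038049]
```

View pics/w2.png

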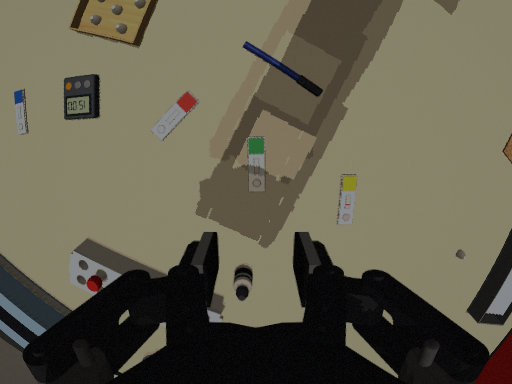

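w2 shows green at (257,164), red (175,115), blue (20,111) and yellow (347,199), and the timer at (81,97) with its buttons towards the robot. The wrist values agree with the fixed views to about 2 mm. The timer is at (0.455, -0.2045) with yaw 0.37. I'll grasp green.

>>> step_arm --plan '[{"xyz": [0,0,-0.04],"delta_rot": [0,0,0]},{"xyz": [0,0,-0.045],"delta_rot": [0,0,0]},{"xyz": [0,0,-0.04],"delta_rot": [0,0,0]},{"xyz": [0,0,-0.03],"delta_rot": [0,0,0]},{"xyz": [0,0,-0.02],"delta_rot": [0,0,0]},{"xyz": [0,0,-0.01],"delta_rot": [0,0,0]},{"xyz": [0,0,-0.006],"delta_rot": [0,0,0]},{"xyz": [0,0,-0.003],"delta_rot": [0,0,0]},{"xyz": [0,0,-0.002],"delta_rot": [0,0,0]},{"xyz": [0,0,0],"delta_rot": [0,0,0]}]'

```text
time: 8.45
tcp_pos: [0.4531, 0.0559, 0.0039]
orientation: [-3.141, 0.002, -2.731]
ft_force: [0.7, 0.4, 0.3]
finger_gap: 0.472
```

>>> step_arm --plan '[{"xyz": [0,0,0],"delta_rot": [0,0,0]},{"xyz": [0,0,0],"delta_rot": [0,0,0]},{"xyz": [0,0,0],"delta_rot": [0,0,0]},{"xyz": [0,0,0],"delta_rot": [0,0,0]},{"xyz": [0,0,0],"delta_rot": [0,0,0]},{"xyz": [0,0,0],"delta_rot": [0,0,0]},{"xyz": [0,0,0],"delta_rot": [0,0,0]},{"xyz": [0,0,0],"delta_rot": [0,0,0]},{"xyz": [0,0,0.005],"delta_rot": [0,0,0]},{"xyz": [0,0,0.01],"delta_rot": [0,0,0]}]' --claw 0.0

```text
time: 9.45
tcp_pos: [0.4513, 0.056, 0.018]
orientation: [3.141, -0.002, -2.731]
ft_force: [1.3, -0.1, -1.3]
finger_gap: -0.001
```

```bash
python3 - <<'E'
from wm import *
s,c,h,G=wmeas('w3.png',['green'])
d=grab('side')[1]; a=cv2.resize(d['frame'][150:270,120:240,::-1],None,fx=3,fy=3,interpolation=2)
b=cv2.resize(c['frame'][80:384,140:380,::-1],(284,360)); cv2.imwrite('pics/g1.png',np.hstack([a,b])); print(s['finger_gap'])
E
```

```text
[0.4513 0.056  0.018 ] [ 3.141e+00 -2.000e-03 -2.731e+00] 9.45
green px [255. 182.] sticker [429.  47.] rect [428.  46.] mean [428.  46.] yaw 1.983 size [22. 23.]
-0.0005257498237902254
```

View pics/g1.png

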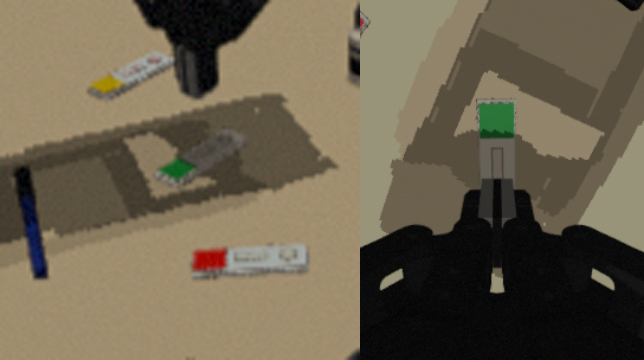

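Something disagrees: the fingers shut fully above the cassette, which hasn't moved. g1 shows the tips about 20 px above it in the side view. I'll measure where the tips really are from range data.

```bash
python3 - <<'E'
from h import *
def pts(d):
    f=foc(d); v,u=np.mgrid[:384,:512]; z=d['range_z']
    return (np.stack([(u-d['cx'])/f*z,(v-d['cy'])/f*z,z],-1)-d['t'])@np.array(d['R'])
for n in('side','scene'):
    s,d=grab(n); X=pts(d); t=s['tcp_pos']; m=(d['range_z']>0)&(np.hypot(X[...,0]-t[0],X[...,1]-t[1])<.03)&(d['frame'].max(2)<60)
    print(n,t.round(4),len(X[m]))
    q=X[m&(X[...,2]>.012)]; i=np.argsort(q[:,2]); print((q[i[:6]]*1000).round())
s,c=grab('wrist'); P=wpoints(s,c); R=Ro.from_euler('xyz',s['orientation']).as_matrix()
T=(P-s['tcp_pos'])@R
m=(c['range_z']>0)&(P[...,2]>.012)&(P[...,2]<.2)
q=T[m]; i=np.argsort(-q[:,2]); print('tool coords lowest finger pts',(q[i[:400:50]]*1000).round())
vv,uu=np.mgrid[:384,:512]; print(np.c_[uu[m],vv[m]][i[:400:50]])
E
```

```text
side [0.4539 0.0559 0.0199] 955
[[453.  50.  57.]
 [458.  52.  57.]
 [451.  49.  59.]
 [446.  47.  61.]
 [445.  51.  61.]
 [443.  51.  62.]]
scene [0.4535 0.0559 0.0194] 1075
[[454.  50.  55.]
 [462.  59.  59.]
 [463.  52.  60.]
 [465.  56.  61.]
 [465.  61.  61.]
 [462.  52.  62.]]
tool coords lowest finger pts [[-258. -367.    7.]
 [ 117.   39.    7.]
 [  97.   68.    6.]
 [ 113.   58.    6.]
 [ 104.   70.    6.]
 [-113. -262.    6.]
 [  94.   76.    6.]
 [-129. -227.    5.]]
[[  7 372]
 [317  39]
 [361  74]
 [347  47]
 [365  63]
 [ 13 309]
 [374  79]
 [ 40 327]]
```

Both fixed cameras put the shut fingertips at z about 56 mm when the reported TCP is at 19 mm. So the real tips are about 37–38 mm higher than reported, which also explains why the bottle was held by its neck. I'll go correspondingly lower.

>>> step_arm --plan '[{"xyz": [0,0,0],"delta_rot": [0,0,0]},{"xyz": [0,0,0],"delta_rot": [0,0,0]},{"xyz": [0,0,0],"delta_rot": [0,0,0]},{"xyz": [0,0,0],"delta_rot": [0,0,0]},{"xyz": [0,0,-0.015],"delta_rot": [0,0,0]},{"xyz": [0,0,-0.015],"delta_rot": [0,0,0]},{"xyz": [0,0,-0.01],"delta_rot": [0,0,0]},{"xyz": [0,0,-0.008],"delta_rot": [0,0,0]},{"xyz": [0,0,-0.003],"delta_rot": [0,0,0]},{"xyz": [0,0,0],"delta_rot": [0,0,0]}]' --claw 0.04

```text
time: 10.7
tcp_pos: [0.4519, 0.056, -0.0332]
orientation: [3.141, -0.001, -2.731]
ft_force: [0.1, -0.3, -0.4]
finger_gap: 0.47
```

```bash
cat > tip.py <<'E'
from h import *
def tip():
    for n in('side','scene'):
        s,d=grab(n); f=foc(d); v,u=np.mgrid[:384,:512]; z=d['range_z']
        X=(np.stack([(u-d['cx'])/f*z,(v-d['cy'])/f*z,z],-1)-d['t'])@np.array(d['R']); t=s['tcp_pos']
        m=(z>0)&(np.hypot(X[...,0]-t[0],X[...,1]-t[1])<.045)&(d['frame'].max(2)<45)
        q=X[m]; i=np.argsort(q[:,2]); print(n,t.round(4),(q[i[:5]]*1000).round().tolist())
tip()
E
python3 tip.py
```

```text
side [ 0.4519  0.056  -0.0332] [[447.0, 81.0, 0.0], [475.0, 43.0, 1.0], [448.0, 77.0, 5.0], [438.0, 73.0, 5.0], [443.0, 74.0, 5.0]]
scene [ 0.4524  0.0559 -0.0328] [[446.0, 74.0, 7.0], [437.0, 72.0, 7.0], [451.0, 76.0, 7.0], [448.0, 76.0, 8.0], [436.0, 72.0, 9.0]]
```

>>> step_arm --plan '[{"xyz": [0,0,-0.0025],"delta_rot": [0,0,0]},{"xyz": [0,0,0],"delta_rot": [0,0,0]},{"xyz": [0,0,0],"delta_rot": [0,0,0]},{"xyz": [0,0,0],"delta_rot": [0,0,0]},{"xyz": [0,0,0],"delta_rot": [0,0,0]},{"xyz": [0,0,0],"delta_rot": [0,0,0]},{"xyz": [0,0,0],"delta_rot": [0,0,0]},{"xyz": [0,0,0],"delta_rot": [0,0,0]},{"xyz": [0,0,0.005],"delta_rot": [0,0,0]},{"xyz": [0,0,0.01],"delta_rot": [0,0,0]}]' --claw 0.0

```text
time: 11.8
tcp_pos: [0.4502, 0.056, -0.0211]
orientation: [3.14, -0.004, -2.731]
ft_force: [0.3, -0.9, -0.1]
finger_gap: 0.246
```

```bash
python3 - <<'E'
from wm import *
s,c,h,G=wmeas('w4.png',['green'])
d=grab('side')[1]; a=cv2.resize(d['frame'][150:270,120:240,::-1],None,fx=3,fy=3,interpolation=2)
b=cv2.resize(c['frame'][80:384,140:380,::-1],(284,360)); cv2.imwrite('pics/g2.png',np.hstack([a,b])); print(s['finger_gap'])
E
```

```text
[ 0.4502  0.056  -0.0211] [ 3.14  -0.004 -2.731] 11.8
green px [255. 205.] sticker [431.  48.] rect [455.  58.] mean [445.  54.] yaw 0.395 size [25. 79.]
0.2456565773853846
```

View pics/g2.png

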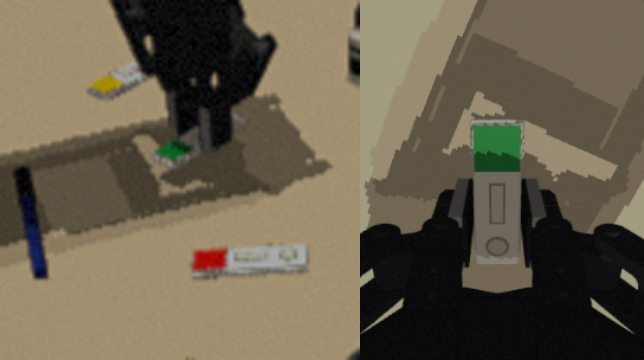

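g2 shows green held by its middle (opening 21 mm) and lifted 15 mm. I'll carry it to (0.605, -0.025).

>>> step_arm --plan '[{"xyz": [0.01,-0.005,0.005],"delta_rot": [0,0,-0.04]},{"xyz": [0.018,-0.01,0],"delta_rot": [0,0,-0.05]},{"xyz": [0.021,-0.011,0],"delta_rot": [0,0,-0.06]},{"xyz": [0.022,-0.012,0],"delta_rot": [0,0,-0.06]},{"xyz": [0.022,-0.012,0],"delta_rot": [0,0,-0.06]},{"xyz": [0.022,-0.012,0],"delta_rot": [0,0,-0.06]},{"xyz": [0.021,-0.011,0],"delta_rot": [0,0,-0.05]},{"xyz": [0.0165,-0.008,0],"delta_rot": [0,0,-0.03]},{"xyz": [0,0,0],"delta_rot": [0,0,0]},{"xyz": [0,0,-0.007],"delta_rot": [0,0,0]}]'

```text
time: 12.9
tcp_pos: [0.605, -0.0251, -0.0219]
orientation: [-3.142, 0.001, -3.141]
ft_force: [-0.3, 0.1, -0.6]
finger_gap: 0.25
```

>>> step_arm --plan '[{"xyz": [0,0,-0.005],"delta_rot": [0,0,0]},{"xyz": [0,0,-0.003],"delta_rot": [0,0,0]},{"xyz": [0,0,-0.002],"delta_rot": [0,0,0]},{"xyz": [0,0,-0.001],"delta_rot": [0,0,0]},{"xyz": [0,0,-0.001],"delta_rot": [0,0,0]},{"xyz": [0,0,-0.001],"delta_rot": [0,0,0]},{"xyz": [0,0,0],"delta_rot": [0,0,0]},{"xyz": [0,0,0],"delta_rot": [0,0,0]},{"xyz": [0,0,0],"delta_rot": [0,0,0]},{"xyz": [0,0,0],"delta_rot": [0,0,0]}]'

```text
time: 13.9
tcp_pos: [0.6049, -0.025, -0.0348]
orientation: [3.142, 0.0, -3.141]
ft_force: [-1.6, 1.5, 3.9]
finger_gap: 0.243
```

```bash
python3 - <<'E'
from wm import *
s,c,h,G=wmeas(None,['green'])
E
```

```text
[ 0.6049 -0.025  -0.0348] [ 3.142  0.    -3.141] 13.9
green px [255. 205.] sticker [579. -25.] rect [578. -25.] mean [577. -25.] yaw -1.571 size [23. 23.]
```

>>> step_arm --plan '[{"xyz": [0,0,0],"delta_rot": [0,0,0]},{"xyz": [0,0,0],"delta_rot": [0,0,0]},{"xyz": [0,0,0],"delta_rot": [0,0,0]},{"xyz": [0,0,0],"delta_rot": [0,0,0]},{"xyz": [0,0,0],"delta_rot": [0,0,0]},{"xyz": [0,0,0],"delta_rot": [0,0,0]},{"xyz": [0,0,0.0155],"delta_rot": [0,0,0]},{"xyz": [0,0,0.03],"delta_rot": [0,0,0]},{"xyz": [0,0,0.045],"delta_rot": [0,0,0]},{"xyz": [0,0,0.045],"delta_rot": [0,0,0]}]' --claw 0.04

```text
time: 14.95
tcp_pos: [0.6041, -0.025, 0.1021]
orientation: [3.141, -0.001, -3.141]
ft_force: [0.9, 0.3, 0.4]
finger_gap: 0.468
```

>>> step_arm --plan '[{"xyz": [-0.017,-0.004,0],"delta_rot": [0,0,-0.039]},{"xyz": [-0.017,-0.004,0],"delta_rot": [0,0,-0.039]},{"xyz": [-0.017,-0.004,0],"delta_rot": [0,0,-0.039]},{"xyz": [-0.017,-0.004,0],"delta_rot": [0,0,-0.039]},{"xyz": [-0.017,-0.004,0],"delta_rot": [0,0,-0.039]},{"xyz": [-0.017,-0.0045,0],"delta_rot": [0,0,-0.039]},{"xyz": [-0.017,-0.0045,0],"delta_rot": [0,0,-0.039]},{"xyz": [-0.017,-0.0045,0],"delta_rot": [0,0,-0.039]},{"xyz": [-0.017,-0.0045,0],"delta_rot": [0,0,-0.039]},{"xyz": [-0.017,-0.0045,0],"delta_rot": [0,0,-0.039]}]'

```text
time: 15.95
tcp_pos: [0.4344, -0.0678, 0.1014]
orientation: [3.142, 0.002, 2.75]
ft_force: [0.6, -0.8, 0.3]
finger_gap: 0.468
```

```bash
python3 - <<'E'
from wm import *
s,c,h,G=wmeas('w5.png',['red'])
m=(h[:,:,1]<70)&(h[:,:,2]>70)
vv,uu=np.mgrid[:384,:512]
q=[b for b in blobs(cmask(h,'red',90,40),25) if np.hypot(*(G[b[2]].mean(0)-[412,-56]))<20][0]
r=cv2.minAreaRect(np.argwhere(q[2])[:,::-1].astype(np.float32)); print('sticker rect px',r)
E
```

```text
[ 0.4344 -0.0678  0.1014] [3.142e+00 2.000e-03 2.750e+00] 15.95
red px [258. 158.] sticker [412. -56.] rect [415. -57.] mean [412. -57.] yaw -0.399 size [22. 33.]
sticker rect px ((257.5, 158.5), (21.0, 21.0), 90.0)
```

View pics/w5.png

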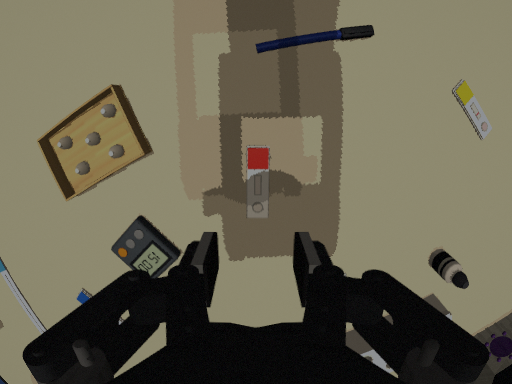

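w5 shows red at (258,180) squared under the jaws, and the timer at (145,247). I'll grasp red.

>>> step_arm --plan '[{"xyz": [0.001,0,-0.035],"delta_rot": [0,0,0]},{"xyz": [0,0,-0.04],"delta_rot": [0,0,0]},{"xyz": [0,0,-0.03],"delta_rot": [0,0,0]},{"xyz": [0,0,-0.015],"delta_rot": [0,0,0]},{"xyz": [0,0,-0.01],"delta_rot": [0,0,0]},{"xyz": [0,0,-0.0035],"delta_rot": [0,0,0]},{"xyz": [0,0,-0.002],"delta_rot": [0,0,0]},{"xyz": [0,0,0],"delta_rot": [0,0,0]},{"xyz": [0,0,0],"delta_rot": [0,0,0]},{"xyz": [0,0,0],"delta_rot": [0,0,0]}]'

```text
time: 17.0
tcp_pos: [0.4365, -0.0678, -0.0346]
orientation: [3.142, 0.002, 2.752]
ft_force: [0.3, -0.8, 0.3]
finger_gap: 0.468
```

>>> step_arm --plan '[{"xyz": [0,0,0],"delta_rot": [0,0,0]},{"xyz": [0,0,0],"delta_rot": [0,0,0]},{"xyz": [0,0,0],"delta_rot": [0,0,0]},{"xyz": [0,0,0],"delta_rot": [0,0,0]},{"xyz": [0,0,0],"delta_rot": [0,0,0]},{"xyz": [0,0,0],"delta_rot": [0,0,0]},{"xyz": [0,0,0],"delta_rot": [0,0,0]},{"xyz": [0,0,0],"delta_rot": [0,0,0]},{"xyz": [0,0,0.005],"delta_rot": [0,0,0]},{"xyz": [0,0,0.01],"delta_rot": [0,0,0]}]' --claw 0.0

```text
time: 18.0
tcp_pos: [0.4345, -0.0671, -0.0207]
orientation: [-3.141, -0.003, 2.752]
ft_force: [0.2, -0.5, -0.8]
finger_gap: 0.247
```

>>> step_arm --plan '[{"xyz": [0.011,-0.004,0.005],"delta_rot": [0,0,0.04]},{"xyz": [0.02,-0.005,0],"delta_rot": [0,0,0.05]},{"xyz": [0.024,-0.005,0],"delta_rot": [0,0,0.06]},{"xyz": [0.025,-0.004,0],"delta_rot": [0,0,0.06]},{"xyz": [0.025,-0.003,0],"delta_rot": [0,0,0.06]},{"xyz": [0.025,-0.0025,0],"delta_rot": [0,0,0.06]},{"xyz": [0.023,0,0],"delta_rot": [0,0,0.04]},{"xyz": [0.016,0,0],"delta_rot": [0,0,0.02]},{"xyz": [0,0,0],"delta_rot": [0,0,0]},{"xyz": [0,0,-0.007],"delta_rot": [0,0,0]}]'

```text
time: 19.0
tcp_pos: [0.6052, -0.0912, -0.0214]
orientation: [-3.141, 0.001, -3.142]
ft_force: [0.5, -0.3, -0.0]
finger_gap: 0.247
```

>>> step_arm --plan '[{"xyz": [0,0,-0.005],"delta_rot": [0,0,0]},{"xyz": [0,0,-0.003],"delta_rot": [0,0,0]},{"xyz": [0,0,-0.002],"delta_rot": [0,0,0]},{"xyz": [0,0,-0.001],"delta_rot": [0,0,0]},{"xyz": [0,0,-0.001],"delta_rot": [0,0,0]},{"xyz": [0,0,-0.001],"delta_rot": [0,0,0]},{"xyz": [0,0,0],"delta_rot": [0,0,0]},{"xyz": [0,0,0],"delta_rot": [0,0,0]},{"xyz": [0,0,0],"delta_rot": [0,0,0]},{"xyz": [0,0,0],"delta_rot": [0,0,0]}]'

```text
time: 20.0
tcp_pos: [0.6049, -0.0912, -0.0348]
orientation: [-3.141, 0.0, -3.141]
ft_force: [-1.6, 0.9, 5.4]
finger_gap: 0.247
```

```bash
python3 - <<'E'
from wm import *
s,c,h,G=wmeas(None,['red','green'])
E
```

```text
[ 0.6049 -0.0912 -0.0348] [-3.141  0.    -3.141] 20.0
red px [256. 202.] sticker [578. -91.] rect [577. -91.] mean [576. -91.] yaw -1.571 size [23. 23.]
green px [383. 204.] sticker [579. -24.] rect [584.  10.] mean [584.   8.] yaw 2.407 size [ 91. 110.]
```

>>> step_arm --plan '[{"xyz": [0,0,0],"delta_rot": [0,0,0]},{"xyz": [0,0,0],"delta_rot": [0,0,0]},{"xyz": [0,0,0],"delta_rot": [0,0,0]},{"xyz": [0,0,0],"delta_rot": [0,0,0]},{"xyz": [0,0,0],"delta_rot": [0,0,0]},{"xyz": [0,0,0],"delta_rot": [0,0,0]},{"xyz": [0,0,0.0155],"delta_rot": [0,0,0]},{"xyz": [0,0,0.03],"delta_rot": [0,0,0]},{"xyz": [0,0,0.045],"delta_rot": [0,0,0]},{"xyz": [0,0,0.045],"delta_rot": [0,0,0]}]' --claw 0.04

```text
time: 21.05
tcp_pos: [0.6042, -0.0909, 0.1021]
orientation: [3.141, -0.001, -3.141]
ft_force: [1.6, -0.9, -0.8]
finger_gap: 0.47
```

>>> step_arm --plan '[{"xyz": [-0.009,-0.023,0],"delta_rot": [0,0,0.042]},{"xyz": [-0.009,-0.023,0],"delta_rot": [0,0,0.042]},{"xyz": [-0.009,-0.023,0],"delta_rot": [0,0,0.042]},{"xyz": [-0.009,-0.023,0],"delta_rot": [0,0,0.042]},{"xyz": [-0.009,-0.023,0],"delta_rot": [0,0,0.042]},{"xyz": [-0.009,-0.023,0],"delta_rot": [0,0,0.042]},{"xyz": [-0.009,-0.023,0],"delta_rot": [0,0,0.042]},{"xyz": [-0.01,-0.0235,0],"delta_rot": [0,0,0.042]},{"xyz": [-0.01,-0.0235,0],"delta_rot": [0,0,0.042]},{"xyz": [-0.01,-0.024,0],"delta_rot": [0,0,0.042]}]'

```text
time: 22.05
tcp_pos: [0.5115, -0.3241, 0.1017]
orientation: [-3.14, 0.001, -2.72]
ft_force: [0.8, -0.7, 0.7]
finger_gap: 0.47
```

```bash
python3 - <<'E'
from wm import *
s,c,h,G=wmeas('w6.png',['blue']); print(s['joints'].round(3))
E
```

```text
[ 0.5115 -0.3241  0.1017] [-3.14e+00  1.00e-03 -2.72e+00] 22.05
blue px [256. 161.] sticker [ 491. -332.] rect [ 490. -333.] mean [ 489. -333.] yaw -2.719 size [21. 21.]
[-0.708  0.358  1.554  0.     1.228 -2.701]
```

View pics/w6.png

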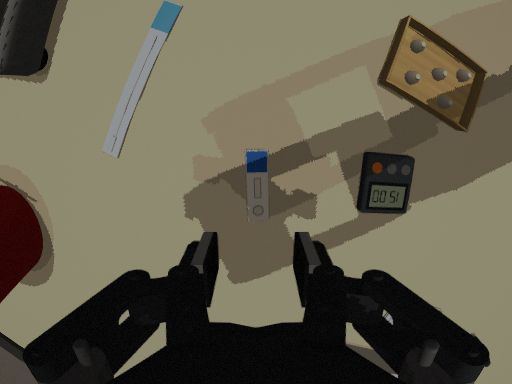

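w6 shows blue at (257,185), squared under the jaws. I'll grasp it.

>>> step_arm --plan '[{"xyz": [0.002,0.002,-0.035],"delta_rot": [0,0,0]},{"xyz": [0,0,-0.04],"delta_rot": [0,0,0]},{"xyz": [0,0,-0.03],"delta_rot": [0,0,0]},{"xyz": [0,0,-0.015],"delta_rot": [0,0,0]},{"xyz": [0,0,-0.01],"delta_rot": [0,0,0]},{"xyz": [0,0,-0.0035],"delta_rot": [0,0,0]},{"xyz": [0,0,-0.002],"delta_rot": [0,0,0]},{"xyz": [0,0,0],"delta_rot": [0,0,0]},{"xyz": [0,0,0],"delta_rot": [0,0,0]},{"xyz": [0,0,0],"delta_rot": [0,0,0]}]'

```text
time: 23.1
tcp_pos: [0.5144, -0.3216, -0.0343]
orientation: [-3.14, 0.001, -2.721]
ft_force: [0.3, 0.2, -0.5]
finger_gap: 0.47
```

>>> step_arm --plan '[{"xyz": [0,0,0],"delta_rot": [0,0,0]},{"xyz": [0,0,0],"delta_rot": [0,0,0]},{"xyz": [0,0,0],"delta_rot": [0,0,0]},{"xyz": [0,0,0],"delta_rot": [0,0,0]},{"xyz": [0,0,0],"delta_rot": [0,0,0]},{"xyz": [0,0,0],"delta_rot": [0,0,0]},{"xyz": [0,0,0],"delta_rot": [0,0,0]},{"xyz": [0,0,0],"delta_rot": [0,0,0]},{"xyz": [0,0,0.005],"delta_rot": [0,0,0]},{"xyz": [0,0,0.01],"delta_rot": [0,0,0]}]' --claw 0.0

```text
time: 24.1
tcp_pos: [0.5124, -0.32, -0.0214]
orientation: [3.139, -0.001, -2.721]
ft_force: [-0.9, 0.5, -0.1]
finger_gap: 0.244
```

>>> step_arm --plan '[{"xyz": [0.008,0.018,0.01],"delta_rot": [0,0,-0.03]},{"xyz": [0.012,0.035,0],"delta_rot": [0,0,-0.05]},{"xyz": [0.014,0.042,0],"delta_rot": [0,0,-0.05]},{"xyz": [0.014,0.044,0],"delta_rot": [0,0,-0.05]},{"xyz": [0.012,0.044,0],"delta_rot": [0,0,-0.05]},{"xyz": [0.01,0.044,0],"delta_rot": [0,0,-0.05]},{"xyz": [0.009,0.044,0],"delta_rot": [0,0,-0.05]},{"xyz": [0.006,0.042,0],"delta_rot": [0,0,-0.04]},{"xyz": [0.004,0.03,0],"delta_rot": [0,0,-0.03]},{"xyz": [0.002,0.0165,0],"delta_rot": [0,0,-0.02]}]'

```text
time: 25.1
tcp_pos: [0.6047, 0.0415, -0.0099]
orientation: [3.141, 0.0, -3.139]
ft_force: [-0.5, -0.4, -0.3]
finger_gap: 0.239
```

>>> step_arm --plan '[{"xyz": [0,0,0],"delta_rot": [0,0,0]},{"xyz": [0,0,-0.007],"delta_rot": [0,0,0]},{"xyz": [0,0,-0.007],"delta_rot": [0,0,0]},{"xyz": [0,0,-0.004],"delta_rot": [0,0,0]},{"xyz": [0,0,-0.003],"delta_rot": [0,0,0]},{"xyz": [0,0,-0.002],"delta_rot": [0,0,0]},{"xyz": [0,0,-0.001],"delta_rot": [0,0,0]},{"xyz": [0,0,-0.001],"delta_rot": [0,0,0]},{"xyz": [0,0,0],"delta_rot": [0,0,0]},{"xyz": [0,0,0],"delta_rot": [0,0,0]}]'

```text
time: 26.1
tcp_pos: [0.6051, 0.0382, -0.0347]
orientation: [-3.141, 0.001, -3.141]
ft_force: [-2.2, -1.0, 4.1]
finger_gap: 0.245
```

```bash
python3 - <<'E'
from wm import *
s,c,h,G=wmeas(None,['blue','green'])
E
```

```text
[ 0.6051  0.0382 -0.0347] [-3.141e+00  1.000e-03 -3.141e+00] 26.1
blue px [255. 205.] sticker [579.  38.] rect [603.  39.] mean [595.  38.] yaw 0.028 size [23. 72.]
green px [133. 204.] sticker [579. -25.] rect [574. -56.] mean [566. -48.] yaw -3.136 size [ 86. 140.]
```

>>> step_arm --plan '[{"xyz": [0,0,0],"delta_rot": [0,0,0]},{"xyz": [0,0,0],"delta_rot": [0,0,0]},{"xyz": [0,0,0],"delta_rot": [0,0,0]},{"xyz": [0,0,0],"delta_rot": [0,0,0]},{"xyz": [0,0,0],"delta_rot": [0,0,0]},{"xyz": [0,0,0],"delta_rot": [0,0,0]},{"xyz": [0,0,0.0155],"delta_rot": [0,0,0]},{"xyz": [0,0,0.03],"delta_rot": [0,0,0]},{"xyz": [0,0,0.045],"delta_rot": [0,0,0]},{"xyz": [0,0,0.045],"delta_rot": [0,0,0]}]' --claw 0.04

```text
time: 27.15
tcp_pos: [0.6041, 0.0385, 0.1021]
orientation: [3.142, -0.001, -3.141]
ft_force: [0.4, 0.8, 0.6]
finger_gap: 0.471
```

>>> step_arm --plan '[{"xyz": [-0.015,-0.0243,0],"delta_rot": [0,0,0.037]},{"xyz": [-0.015,-0.0243,0],"delta_rot": [0,0,0.037]},{"xyz": [-0.015,-0.0243,0],"delta_rot": [0,0,0.037]},{"xyz": [-0.015,-0.0243,0],"delta_rot": [0,0,0.037]},{"xyz": [-0.015,-0.0243,0],"delta_rot": [0,0,0.037]},{"xyz": [-0.015,-0.0243,0],"delta_rot": [0,0,0.037]},{"xyz": [-0.015,-0.0243,0],"delta_rot": [0,0,0.037]},{"xyz": [-0.015,-0.0243,0],"delta_rot": [0,0,0.037]},{"xyz": [-0.015,-0.0243,0],"delta_rot": [0,0,0.037]},{"xyz": [-0.015,-0.0243,0],"delta_rot": [0,0,0.037]}]' --claw 0.075

```text
time: 28.15
tcp_pos: [0.4544, -0.2057, 0.1016]
orientation: [-3.14, 0.001, -2.77]
ft_force: [0.7, 0.1, 0.4]
finger_gap: 0.877
```

```bash
python3 - <<'E'
from wm import *
s,c,h,G=wmeas('w7.png',['blue']); print(s['joints'].round(3))
P=wpoints(s,c); m=(np.hypot(P[...,0]-.455,P[...,1]+.2045)<.06)&(P[...,2]>.009)&(P[...,2]<.025)&(c['range_z']>0)
Q=P[m]; print(len(Q),cv2.minAreaRect((Q[:,:2]*1000).astype(np.float32)),Q.mean(0).round(4))
E
```

```text
[ 0.4544 -0.2057  0.1016] [-3.14e+00  1.00e-03 -2.77e+00] 28.15
blue px [390. 334.] sticker [582.  39.] rect [611.  50.] mean [610.  54.] yaw 0.93 size [52. 95.]
[-0.599  0.146  1.822 -0.     1.171 -2.541]
3583 ((455.0378112792969, -205.5854949951172), (58.90864181518555, 54.23488998413086), 21.58721351623535) [ 0.4536 -0.2062  0.0169]
```

View pics/w7.png

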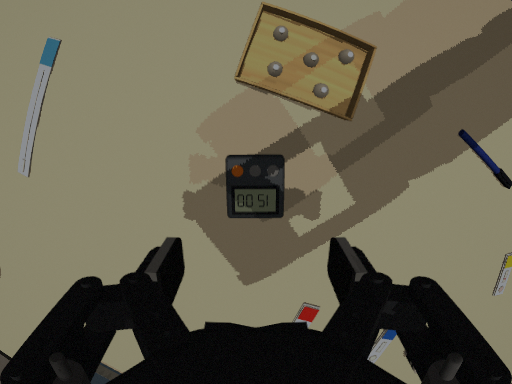

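w7 shows the timer centred and squared at (256,187), measured at (0.455, -0.2055) with yaw 0.377. I'll grasp it.

>>> step_arm --plan '[{"xyz": [0,-0.001,-0.035],"delta_rot": [0,0,0]},{"xyz": [0,0,-0.04],"delta_rot": [0,0,0]},{"xyz": [0,0,-0.03],"delta_rot": [0,0,0]},{"xyz": [0,0,-0.015],"delta_rot": [0,0,0]},{"xyz": [0,0,-0.01],"delta_rot": [0,0,0]},{"xyz": [0,0,-0.004],"delta_rot": [0,0,0]},{"xyz": [0,0,0],"delta_rot": [0,0,0]},{"xyz": [0,0,0],"delta_rot": [0,0,0]},{"xyz": [0,0,0],"delta_rot": [0,0,0]},{"xyz": [0,0,0],"delta_rot": [0,0,0]}]'

```text
time: 29.2
tcp_pos: [0.4554, -0.206, -0.033]
orientation: [-3.14, 0.001, -2.771]
ft_force: [-1.1, -0.5, -0.5]
finger_gap: 0.875
```

>>> step_arm --plan '[{"xyz": [0,0,0],"delta_rot": [0,0,0]},{"xyz": [0,0,0],"delta_rot": [0,0,0]},{"xyz": [0,0,0],"delta_rot": [0,0,0]},{"xyz": [0,0,0],"delta_rot": [0,0,0]},{"xyz": [0,0,0],"delta_rot": [0,0,0]},{"xyz": [0,0,0],"delta_rot": [0,0,0]},{"xyz": [0,0,0],"delta_rot": [0,0,0]},{"xyz": [0,0,0],"delta_rot": [0,0,0]},{"xyz": [0,0,0.005],"delta_rot": [0,0,0]},{"xyz": [0,0,0.01],"delta_rot": [0,0,0]}]' --claw 0.0 --force 30

```text
time: 30.2
tcp_pos: [0.4534, -0.2047, -0.0195]
orientation: [3.139, -0.002, -2.771]
ft_force: [-0.3, -0.1, -0.2]
finger_gap: 0.626
```

>>> step_arm --plan '[{"xyz": [0.01,0.002,0.003],"delta_rot": [0,0,-0.04]},{"xyz": [0.018,0.004,0],"delta_rot": [0,0,-0.05]},{"xyz": [0.021,0.005,0],"delta_rot": [0,0,-0.05]},{"xyz": [0.022,0.006,0],"delta_rot": [0,0,-0.06]},{"xyz": [0.022,0.006,0],"delta_rot": [0,0,-0.06]},{"xyz": [0.022,0.006,0],"delta_rot": [0,0,-0.05]},{"xyz": [0.02,0.005,0],"delta_rot": [0,0,-0.04]},{"xyz": [0.015,0.003,0],"delta_rot": [0,0,-0.02]},{"xyz": [0,0,0],"delta_rot": [0,0,0]},{"xyz": [0,0,-0.006],"delta_rot": [0,0,0]}]'

```text
time: 31.2
tcp_pos: [0.6051, -0.1688, -0.0211]
orientation: [-3.141, 0.001, -3.14]
ft_force: [-0.4, -0.3, 0.3]
finger_gap: 0.622
```

>>> step_arm --plan '[{"xyz": [0,0,-0.005],"delta_rot": [0,0,0]},{"xyz": [0,0,-0.003],"delta_rot": [0,0,0]},{"xyz": [0,0,-0.001],"delta_rot": [0,0,0]},{"xyz": [0,0,-0.001],"delta_rot": [0,0,0]},{"xyz": [0,0,-0.001],"delta_rot": [0,0,0]},{"xyz": [0,0,-0.001],"delta_rot": [0,0,0]},{"xyz": [0,0,0],"delta_rot": [0,0,0]},{"xyz": [0,0,0],"delta_rot": [0,0,0]},{"xyz": [0,0,0],"delta_rot": [0,0,0]},{"xyz": [0,0,0],"delta_rot": [0,0,0]}]'

```text
time: 32.2
tcp_pos: [0.6049, -0.1687, -0.0332]
orientation: [-3.141, 0.0, -3.141]
ft_force: [-3.1, 0.3, 5.4]
finger_gap: 0.622
```

>>> step_arm --plan '[{"xyz": [0,0,0],"delta_rot": [0,0,0]},{"xyz": [0,0,0],"delta_rot": [0,0,0]},{"xyz": [0,0,0],"delta_rot": [0,0,0]},{"xyz": [0,0,0],"delta_rot": [0,0,0]},{"xyz": [0,0,0],"delta_rot": [0,0,0]},{"xyz": [0,0,0],"delta_rot": [0,0,0]},{"xyz": [0,0,0.015],"delta_rot": [0,0,0]},{"xyz": [0,0,0.03],"delta_rot": [0,0,0]},{"xyz": [0,0,0.045],"delta_rot": [0,0,0]},{"xyz": [0,0,0.045],"delta_rot": [0,0,0]}]' --claw 0.066

```text
time: 33.2
tcp_pos: [0.6042, -0.1683, 0.103]
orientation: [3.141, -0.001, -3.141]
ft_force: [0.8, -0.7, -0.1]
finger_gap: 0.774
```

>>> step_arm --plan '[{"xyz": [-0.018,0.015,0.02],"delta_rot": [0,0,0]},{"xyz": [-0.018,0.015,0.02],"delta_rot": [0,0,0]},{"xyz": [-0.018,0.015,0.02],"delta_rot": [0,0,0]},{"xyz": [-0.018,0.015,0.02],"delta_rot": [0,0,0]},{"xyz": [-0.018,0.015,0.02],"delta_rot": [0,0,0]},{"xyz": [-0.018,0.015,0.02],"delta_rot": [0,0,0]},{"xyz": [-0.018,0.015,0.02],"delta_rot": [0,0,0]},{"xyz": [-0.018,0.015,0],"delta_rot": [0,0,0]},{"xyz": [-0.018,0.015,0],"delta_rot": [0,0,0]},{"xyz": [-0.018,0.015,0],"delta_rot": [0,0,0]}]'

```text
time: 34.2
tcp_pos: [0.424, -0.018, 0.2426]
orientation: [-3.141, 0.002, -3.141]
ft_force: [0.7, 0.4, 0.4]
finger_gap: 0.77
```

```bash
python3 - <<'E'
from wm import *
s,c,h,G=wmeas('w8.png'); P=wpoints(s,c); ok=c['range_z']>0
for n,x,y,a,b,r in(('timer',.605,-.1685,.009,.025,.06),('bottle low',.605,.103,.008,.04,.03),('bottle cap',.605,.103,.05,.07,.03)):
    Q=P[ok&(np.hypot(P[...,0]-x,P[...,1]-y)<r)&(P[...,2]>a)&(P[...,2]<b)]
    if len(Q)>5: print(n,len(Q),cv2.minAreaRect((Q[:,:2]*1000).astype(np.float32)),Q.mean(0).round(4))
for k in('scene','side'):
    _,d=grab(k,k+'9.png'); h=cv2.cvtColor(d['frame'],cv2.COLOR_RGB2HSV); print(k)
    for col in HUE:
        for ce,a,mm in blobs(cmask(h,col)):
            p,q=cast(d,ce,.006)[0],cast(d,ce,.07)[0]
            if a<160 and (.37<p[0]<.63 and -.4<p[1]<.3 or .66<q[0]<.7 and -.2<q[1]<.1): print(col,p[:2].round(3),q[:2].round(3),cassette(d,h,ce,col))
E
```

```text
[ 0.424  -0.018   0.2426] [-3.141e+00  2.000e-03 -3.141e+00] 34.2
blue px [307.  91.] sticker [327.  54.] rect [326.  52.] mean [327.  53.] yaw -1.919 size [ 5. 17.]
blue px [291. 256.] sticker [580.  38.] rect [579.  30.] mean [581.  32.] yaw -0.105 size [134. 149.]
red px [209. 255.] sticker [578. -91.] rect [575. -84.] mean [571. -80.] yaw -2.757 size [135. 149.]
green px [251. 257.] sticker [580. -25.] rect [587. -26.] mean [581. -26.] yaw -1.784 size [136. 149.]
yellow px [387. 161.] sticker [424. 181.] rect [423. 180.] mean [422. 177.] yaw -0.783 size [148. 149.]
timer 68 ((582.09814453125, -190.38327026367188), (11.711705207824707, 24.00028419494629), 53.02650451660156) [ 0.5812 -0.1882  0.0157]
scene
blue [0.587 0.039] [0.673 0.04 ] [639.  27. 642.  33. 732. 149. 136.]
red [ 0.588 -0.103] [ 0.674 -0.087] [ 624.  -86.  638.  -89. 1544.  153.  113.]
green [ 0.589 -0.032] [ 0.675 -0.024] [ 630.  -35.  638.  -24. 1294.  179.  125.]
yellow [0.421 0.179] [0.526 0.163] [446. 188. 446. 189. 391.  81.  24.]
side
blue [0.749 0.142] [0.677 0.038] [  736.    67.   732.    74. -1564.   197.    70.]
blue [0.579 0.037] [ 0.53  -0.053] [605.  37. 605.  37.  -9.  68.  25.]
red [ 0.75  -0.007] [ 0.678 -0.091] [  736.    20.   737.   -12. -1567.   269.    71.]
red [ 0.578 -0.091] [ 0.529 -0.163] [601. -92. 601. -93.  -8.  72.  23.]
green [0.751 0.07 ] [ 0.679 -0.024] [  736.    37.   734.    32. -1567.   247.    71.]
green [ 0.579 -0.024] [ 0.53  -0.106] [605. -27. 604. -27.  14.  68.  24.]
yellow [0.423 0.181] [0.395 0.072] [ 436.  218.  428.  193. 1263.  427.  204.]
```

View pics/w8.png

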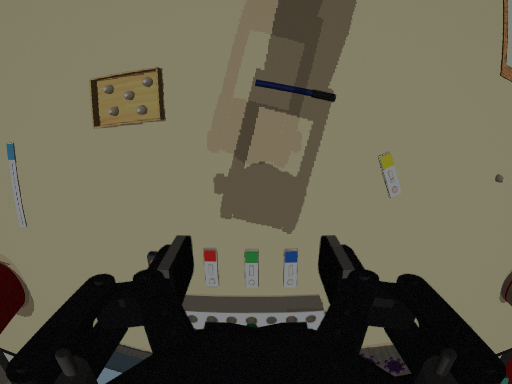

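View pics/side9.png

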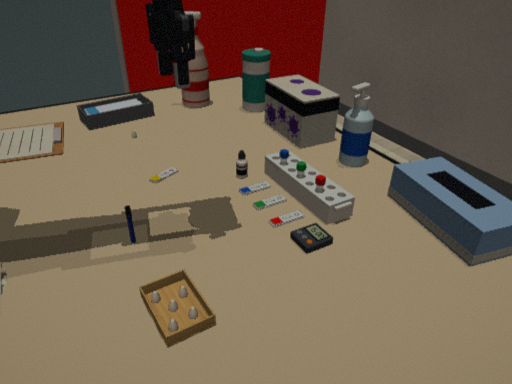

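side9 shows the bottle upright at (242,166), cassettes blue, green and red at (255,188), (270,202) and (286,218) in line with their caps, and the timer square at (312,237). w8 shows the same row, with yellow untouched at (389,175). One last range check of the timer, bottle and rack.

```bash
python3 - <<'E'
from h import *
for n in('side','scene'):
    s,d=grab(n); f=foc(d); v,u=np.mgrid[:384,:512]; z=d['range_z']
    X=(np.stack([(u-d['cx'])/f*z,(v-d['cy'])/f*z,z],-1)-d['t'])@np.array(d['R'])
    for k,x,y,a,b,r in(('timer',.605,-.1685,.013,.02,.05),('bottle',.605,.103,.005,.038,.025),('cap',.605,.103,.052,.068,.025),('rack top',.69,-.0255,.041,.049,.14)):
        Q=X[(z>0)&(np.hypot(X[...,0]-x,X[...,1]-y)<r)&(X[...,2]>a)&(X[...,2]<b)]
        if len(Q)>5:
            q=cv2.minAreaRect((Q[:,:2]*1000).astype(np.float32)); print(n,k,len(Q),np.round(q[0],1),np.round(q[1],1),round(q[2],1),(Q.mean(0)*1000).round(1))
print(s['time'],s['finger_gap'])
E
```

```text
side timer 620 [ 605.2 -168.5] [60.4 55.4] 0.8 [ 603.1 -171.2   16.5]
side bottle 135 [600.5  95.7] [12.6 23.3] 60.0 [600.4  94.8  22.3]
side cap 46 [603.1 100.1] [12.2 13.8] 56.6 [603.1  99.5  60.2]
side rack top 1378 [692.7 -27.5] [ 67.2 244.1] 0.4 [688.7 -46.   45.1]
scene timer 436 [ 606.4 -168.7] [53.4 63. ] 89.8 [ 607.6 -169.4   15.9]
scene bottle 163 [613.3 101.9] [25.6 15.7] 84.3 [615.7 101.9  22.4]
scene cap 60 [609.5 102.1] [15.7 14. ] 78.0 [610.1 102.   59.7]
scene rack top 2212 [694.  -25.6] [ 67.9 247.1] 0.6 [697.3 -31.3  44.6]
34.4 0.7739745238178378
```

Everything is well inside tolerance: the rack measures (0.693, -0.026), the timer (0.606, -0.1685) with yaw about 0.01, and the bottle about (0.606, 0.102). I'm handing in.

```bash
python3 -c "
from plant import manip
print(manip.hand_in())"
```

```text
the job is handed in; nothing more can be done
None
```

The bench is set out and the job is handed in, at about 34 s of the 125 s allowed; the hand-in gives no verdict.

- **Cassettes:** the last pictures show all three flat in front of their own tubes, sticker end towards the robot. They are centred at about x 0.603 m, within about 2 mm of their tube lines and 0.02 rad of square, with the well ends about 2 cm from the rack.
- **Bottle and timer:** in rack axes the bottle stands upright at about (-87, 128) mm. The timer is at about (-87, -143) mm, turned about 0.01 rad, display end away from the robot.
- **Tubes and yellow test:** the tubes are still standing in the rack. The side camera puts the caps and the yellow sticker within about 1 mm of where they started. The gripper is open and clear of everything.

**Checks that failed or disagreed**
- **Fingertip height:** the first grasp on the green cassette closed on air. Range data showed the real fingertips about 37 mm higher than the reported TCP, so I corrected for this in every later move. Because of it, the bottle had been carried by its neck, but it was set down upright.
- **Scene-camera cassette and cap readings:** in the last check, caps and stickers of the same colour merged into one patch, so cap readings were 3–5 mm off and the cassette fits were unusable. I relied on the side and wrist views for those.
- **Bottle position:** the side and scene range readings saw opposite faces of the bottle, about 6 mm apart at the cap, so I took the middle.

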